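Set out the reagent bottles by size

TASK

Set out the four white reagent bottles on the tray in order of size, one standing centred on each round mark: the smallest at the end next to the pipette-tip box, rising to the largest at the end next to the green carton. Keep the bottles upright and set them down gently, and leave the tip box, the carton and the glass beaker where they are.

Things in the scene. Friction and masses are not known exactly. Their poses are not given: they have to be found in the camera images.
- bottle_a: the smallest of four white plastic reagent bottles with blue screw caps, all of one shape: 34 mm in diameter and 66 mm tall; straight round body up to 50 mm, then a shoulder and a cap 24 mm in diameter from 54 mm to the top. Stands on the bench; loose, closed, under 0.35 kg. Origin: centre of its underside, z up its axis.
- bottle_b: the second smallest of four white plastic reagent bottles with blue screw caps, all of one shape: 42 mm in diameter and 88 mm tall; straight round body up to 67 mm, then a shoulder and a cap 30 mm in diameter from 72 mm to the top. Stands on the bench; loose, closed, under 0.35 kg. Origin: centre of its underside, z up its axis.
- bottle_c: the second largest of four white plastic reagent bottles with blue screw caps, all of one shape: 50 mm in diameter and 110 mm tall; straight round body up to 84 mm, then a shoulder and a cap 36 mm in diameter from 90 mm to the top. Stands on the bench; loose, closed, under 0.35 kg. Origin: centre of its underside, z up its axis.
- bottle_d: the largest of four white plastic reagent bottles with blue screw caps, all of one shape: 60 mm in diameter and 132 mm tall; straight round body up to 100 mm, then a shoulder and a cap 43 mm in diameter from 108 mm to the top. Stands on the bench; loose, closed, under 0.35 kg. Origin: centre of its underside, z up its axis.
- tray: flat aluminium tray fixed to the bench, 100 x 360 mm and 10 mm thick, without rim, with four round marks (black rings 72 mm in diameter with a dot in the middle) in a row along its length. Origin: centre of its underside; x across its width, y along its length, z up. The marks' centres lie on its upper face (z = 10 mm) at x = 0 and y = -127.5, -42.5, +42.5 and +127.5 mm.
- tip_box: blue box of pipette tips, 122 x 82 mm and 48 mm tall, with rows of small yellow tip ends 7 mm high on its top; stands loose on the bench just past one end of the tray (either end; its origin then lies about 260 mm from the tray's centre, along the tray's y or -y). Origin: centre of its underside.
- carton: plain green carton with a dark slot in its top, 125 x 85 mm and 60 mm tall; stands loose on the bench just past the other end of the tray. Origin: centre of its underside.
- beaker: empty glass beaker, rim 52 mm in diameter, 70 mm tall, loose, standing among the bottles. Origin: centre of its underside.
Not all that is in view belongs to the job. Leave any purple look-alike of the tip_box alone. What is shaped like the bottle_d but red is not meant.

How it is judged (in metres and radians):
At the end, for the whole second after the job is handed in: Each bottle stands upright (within about 6 degrees), released and at rest, on the tray with its axis within 13 mm of the centre of its mark along and across the tray; counted from the tip box's end the marks hold the smallest, second smallest, second largest and largest bottle (((y of tip_box in the frame of tray above 0 m and x of bottle_a in the frame of tray between -0.013 and 0.013 m and y of bottle_a in the frame of tray between 0.1145 and 0.1405 m and x of bottle_b in the frame of tray between -0.013 and 0.013 m and y of bottle_b in the frame of tray between 0.0295 and 0.0555 m and x of bottle_c in the frame of tray between -0.013 and 0.013 m and y of bottle_c in the frame of tray between -0.0555 and -0.0295 m and x of bottle_d in the frame of tray between -0.013 and 0.013 m and y of bottle_d in the frame of tray between -0.1405 and -0.1145 m) or (y of tip_box in the frame of tray below 0 m and x of bottle_a in the frame of tray between -0.013 and 0.013 m and y of bottle_a in the frame of tray between -0.1405 and -0.1145 m and x of bottle_b in the frame of tray between -0.013 and 0.013 m and y of bottle_b in the frame of tray between -0.0555 and -0.0295 m and x of bottle_c in the frame of tray between -0.013 and 0.013 m and y of bottle_c in the frame of tray between 0.0295 and 0.0555 m and x of bottle_d in the frame of tray between -0.013 and 0.013 m and y of bottle_d in the frame of tray between 0.1145 and 0.1405 m)) and z of bottle_a in the frame of tray between 0.006 and 0.014 m and angle between each of bottle_a, bottle_b, bottle_c, bottle_d's own z axis and vertical below 0.1 rad and linear speed of each of bottle_a, bottle_b, bottle_c, bottle_d below 0.02 m/s and angular speed of each of bottle_a, bottle_b, bottle_c, bottle_d below 0.2 rad/s and z of bottle_b in the frame of tray between 0.006 and 0.014 m and z of bottle_c in the frame of tray between 0.006 and 0.014 m and z of bottle_d in the frame of tray between 0.006 and 0.014 m); the robot touches nothing.
It fails at once if the tip box, the carton or the beaker is shifted by more than 30 mm or tipped (distance of any of tip_box, carton, beaker from where it was at the start of the episode above 0.03 m or angle between any of tip_box, carton, beaker's own z axis and vertical above 0.3 rad).
It fails at once if a bottle is tipped over (more than about 35 degrees) (angle between any of bottle_a, bottle_b, bottle_c, bottle_d's own z axis and vertical above 0.6 rad).
It fails at once if a bottle is dropped or flung: it moves faster than 0.5 m/s while the fingers do not hold it (a fall of over about 13 mm) ((linear speed of bottle_a above 0.5 m/s and contact force between the fingers and bottle_a below 0.1 N) or (linear speed of bottle_b above 0.5 m/s and contact force between the fingers and bottle_b below 0.1 N) or (linear speed of bottle_c above 0.5 m/s and contact force between the fingers and bottle_c below 0.1 N) or (linear speed of bottle_d above 0.5 m/s and contact force between the fingers and bottle_d below 0.1 N)).
It fails at once if a bottle is rammed onto the tray (more than 60 N) (contact force between any of bottle_a, bottle_b, bottle_c, bottle_d and tray above 60 N).
It also fails if it takes over 112 s, if anything falls off the work surface, if the arm or the gripper's body presses on something with over 40 N, if the wrist force passes 120 N, or if a joint passes its speed limit or range.

ROBOT

A 6-joint arm with a two-finger parallel gripper is mounted at the origin on the work surface. World frame = base frame: x ahead of the robot, y to its left, z up, the work surface at z = 0. Lengths are in m, angles in degrees, forces in N, time in s.
With the tool pointing down it reaches from about 0.375 to 0.9 m from the base axis. Payload 3.1 kg.
Tool frame: the origin (TCP) lies between the finger pads; the fingertips stand bot.tip_extent ahead of it and the grasp point (between the pads) lies 2 mm behind it (bot.tip_extent is the distance from the TCP to the fingertips, in m); z points along the fingers, y is the direction in which the jaws open and shut (so a half turn about z gives the same grasp; the last joint's range is limited). The gripper opens to 87 mm and grips with 3 to 60 N. Pads are 19 mm wide; open, the fingers measure 117 mm over their backs; the gripper's body (75 mm by 190 mm) begins 51 mm behind the grasp point.
Start: joints at [-84.998, 30.224, 82.088, -0, 67.689, -10.227], TCP at [0.164, -0.603, 0.24] pointing down, gripper open.
Joint ranges: [-176.69, 176.69], [-43.24, 126.21], [12.49, 139.97], [-82, 262], [0, 151.66], [-163.58, 163.58]. Speed limits (degrees/s): [159.86, 159.86, 180, 180, 180, 180].

INTERFACE

Orientations are given as a 3x3 rotation matrix whose columns are the frame's x, y, z axes.
In Python, from rig import bot, imaging, recognise, masks_of, mark_of gives the robot as it stands.
- The arm moves only by the tool send_rows, never from a script. Its argument "plan" is a list that holds one entry, the list of rows, each a list of 5 numbers: the shift along the world's x, y, z normalised to -1 to 1, where 1 is 0.03 m, then the turn about the world's z normalised to -1 to 1, where 1 is 0.1 rad, then the closure, from -1 (fully open) to 1 (shut). A call has 1 to 20 rows; each row shifts and turns the commanded pose from where the row before left it; what a row does not reach is not made up. A row lasts 1/10 s, in which the tool goes at most 50 mm and 8.59 degrees, less where a joint would pass 70% of its speed; a pose out of reach is approached as far as the arm can. A call with a number of a shift or a turn outside -1 to 1 is refused whole. A call with a gripper value outside its range is refused whole. The fingers move at their own pace and stop on an object; the grip force is fixed at half the most. Time passes only in rows, so rows that do not move let the fingers close. It gives the time, the measured TCP pose, the force and the opening at its end, in the units of the state.
- bot.read_state(): the state, without advancing time (a new reading comes with each control period).
- imaging.capture(name): name is "scene" or "side" or "wrist"; returns a dict with "img" (480x640x3 uint8, blue, green, red), "mtx" (3x3 intrinsics, pixels), "pose" (4x4, takes a point from camera to world coordinates); the wrist camera has in their place "T_tool_cam" (4x4, takes a point from camera to tool coordinates, whose origin is the TCP and whose axes are the flange's). Camera axes: x right, y down, z forward; pixel columns grow to the right and rows downward; lengths in m; the calibration is good to about 2 mm. A picture is of the moment at which its call begins: read the wrist's pose just before it. There is no depth.
- bot.hand_in(): hands the job in, once; it reports no verdict.
Trained networks look in the newest picture that a camera, given by its name, has taken for a name from the list of things; names that differ only in an ending like _2 or _b are one class to them, and where a whole thing is asked for, a point or a joint stands for the part that bears it (a point fixed in the world has none). Each returns a list of dicts, best first, with "conf" (0 to 1); they miss things now and then, are a little off and sometimes report something else, mostly with a low value. They report only what shows in the picture. A call takes as long as a camera call. They do not tell look-alikes from the thing itself.
- recognise(camera, target): "at" ([x, y, z] in m, in world coordinates, good to about 4 mm: the middle of the surface that is visible of it).
- masks_of(camera, target): "region" (480x640 bool, what is visible of it).
- mark_of(camera, target): "at" ([x, y, z] in m, in world coordinates, good to about 4 mm: a listed point, or the origin of a listed thing).
The state is a dict: "time_s": time; "joint_positions": joint angles; "qvel": joint speeds; "tau": joint torques, N m; "position": TCP position; "tcp_rot": TCP orientation; "force": force on the tool from outside, world axes, zero at the start; "moment": the same for the moment, N m; "opening": opening from 0.0 (shut) to 1.0 (fully open).
Only numpy, scipy, OpenCV 4.12 (cv2) and the standard library are available. Lean on these libraries where they do the work, as an engineer would, in place of code of your own. Each camera call takes 0.05 s, during which the arm holds its last target.

## Working session

There is one attempt and no reset: what is moved stays moved. The work goes in short steps, Python scripts to look and compute and a tool call to move; the robot and the scene stay as the last step left them, time stands still between calls to the robot, and variables do not carry over. Pictures are saved under pics/ and viewed, and the job is handed in when it is done.

Besides the shell and the picture viewer there is one more tool, called after "Emit:" as a command line: name --argument value ..., lists and objects as JSON in quotes. send_rows: Moves the arm, as the interface text tells. Its arguments: {"type":"object","properties":{"plan":{"type":"array"}},"required":["plan"]}

```bash
mkdir -p pics; ls; python3 - <<'E'
from rig import bot, imaging, recognise, masks_of, mark_of
import cv2
s=bot.read_state();print(s['time_s'],s['position'],s['tcp_rot'],s['opening'],bot.tip_extent)
for c in ['scene','side','wrist']:
    d=imaging.capture(c);cv2.imwrite(f'pics/{c}0.png',d['img'])
    if 'pose' in d: print(c,d['pose'],d['mtx'])
    else: print(d['T_tool_cam'])
    for t in ['bottle_a','tray','tip_box','carton','beaker']:
        for r in mark_of(c,t): print(c,t,[round(float(v),3) for v in r['at']],round(r['conf'],2))
print(bot.read_state()['time_s'])
E
```

```text
pics
0.0 [ 0.16413739 -0.60235697  0.23859569] [[ 9.64882044e-01  2.62683475e-01 -1.81944514e-04]
 [ 2.62683268e-01 -9.64879831e-01  2.10037249e-03]
 [ 3.76178552e-04 -2.07440548e-03 -9.99997778e-01]] 0.9963903323744199 0.017
scene [[-0.09611924  0.85497911 -0.50967814  1.08820218]
 [ 0.99524816  0.0745462  -0.0626416   0.09350983]
 [-0.01556269 -0.5132773  -0.85808171  1.0734986 ]
 [ 0.          0.          0.          1.        ]] [[510.69975161   0.         316.64115489]
 [  0.         510.69975161 244.25819518]
 [  0.           0.           1.        ]]
scene bottle_a [0.428, -0.146, 0.001] 0.72
scene bottle_a [0.442, -0.334, -0.001] 0.72
scene bottle_a [0.44, 0.094, 0.0] 0.61
scene bottle_a [0.437, 0.28, -0.004] 0.52
scene tray [0.634, -0.017, 0.002] 0.57
scene tip_box [0.308, 0.381, 0.002] 0.83
scene tip_box [0.64, 0.241, -0.001] 0.61
scene carton [0.634, -0.279, -0.0] 0.97
scene beaker [0.457, -0.006, 0.001] 0.83
side [[-0.89790537 -0.33619082  0.28415079  0.23628513]
 [-0.44006506  0.67028818 -0.59754206  0.57829309]
 [ 0.01042524 -0.66158106 -0.74980119  0.75716828]
 [ 0.          0.          0.          1.        ]] [[492.91717708   0.         314.49435592]
 [  0.         492.91717708 240.62903619]
 [  0.           0.           1.        ]]
side bottle_a [0.44, 0.283, 0.002] 0.94
side bottle_a [0.438, 0.09, -0.001] 0.73
side bottle_a [0.428, -0.149, 0.004] 0.62
side bottle_a [0.321, -0.328, -0.002] 0.58
side bottle_a [0.438, -0.326, 0.001] 0.56
side tray [0.639, -0.018, -0.002] 0.8
side tip_box [0.64, 0.245, -0.002] 0.79
side carton [0.632, -0.276, 0.005] 0.73
side beaker [0.459, -0.005, 0.001] 0.61
[[-9.60622528e-04 -9.56019149e-01 -2.93302684e-01  8.03286042e-02]
 [ 9.99999442e-01 -1.04748243e-03  1.39075662e-04  1.68155546e-04]
 [-4.40188404e-04 -2.93302387e-01  9.56019621e-01 -1.44804494e-01]
 [ 0.00000000e+00  0.00000000e+00  0.00000000e+00  1.00000000e+00]]
0.9
```

View pics/scene0.png

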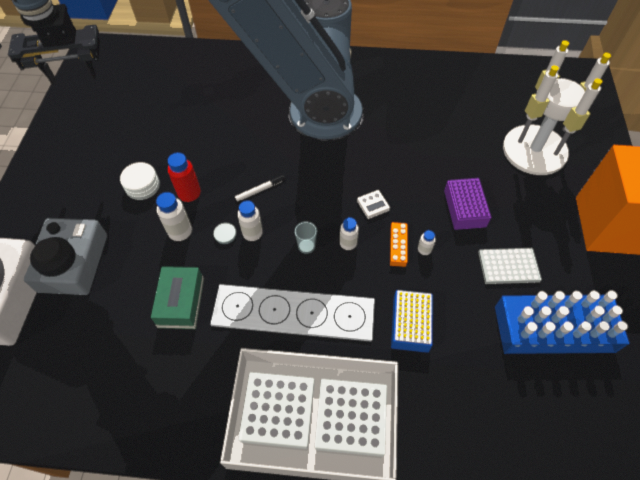

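View pics/side0.png

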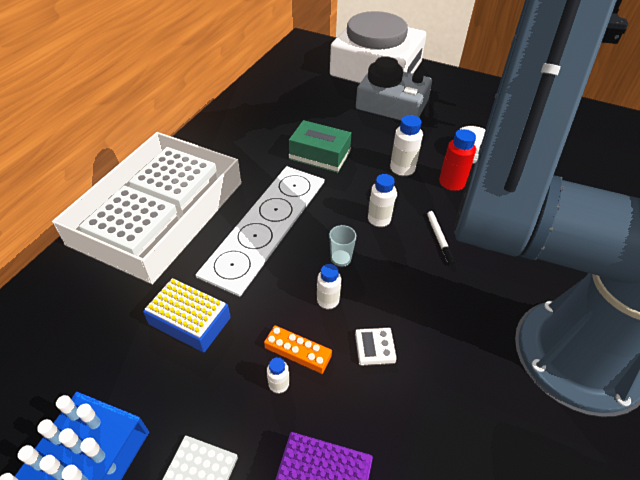

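Bottles, left to right in the scene view: d at (172,215), c (250,220), beaker (306,237), b (348,232) and a (427,242). The red look-alike is at (185,180). The tip box is at the tray's +y end and the carton at the -y end. Next I'll measure the mark dots.

```bash
cat > h.py <<'E'
import numpy as np
def ray(d,u,v,z):
    K=d['mtx'];P=d['pose'];r=P[:3,:3]@np.linalg.solve(K,[u,v,1.]);o=P[:3,3]
    return o+r*(z-o[2])/r[2]
def proj(d,p):
    P=np.linalg.inv(d['pose']);c=P[:3,:3]@np.array(p)+P[:3,3];q=d['mtx']@c;return q[:2]/q[2]
E
python3 - <<'E'
from rig import *
from rig import bot, imaging, recognise, masks_of, mark_of
import cv2,numpy as np
from h import *
for c in ['scene','side']:
    d=imaging.capture(c)
    m=masks_of(c,'tray')
    if not m: print('none');continue
    M=m[0]['region'];g=cv2.cvtColor(d['img'],cv2.COLOR_BGR2GRAY)
    M2=cv2.morphologyEx(M.astype(np.uint8),cv2.MORPH_CLOSE,np.ones((25,25)))
    M2=cv2.erode(M2,np.ones((5,5)))
    dark=((g<110)&(M2>0)).astype(np.uint8)
    n,l,st,ce=cv2.connectedComponentsWithStats(dark)
    for i in range(1,n):
        print(c,st[i],ce[i].round(1),ray(d,*ce[i],0.01).round(4))
    # quad
    ct,_=cv2.findContours(M.astype(np.uint8),0,2);ct=max(ct,key=cv2.contourArea)
    b=cv2.minAreaRect(ct);print([ray(d,*p,0.01).round(3) for p in cv2.boxPoints(b)])
    im=d['img'].copy()
    for t in ['bottle_a','tip_box','carton','beaker']:
        for r in mark_of(c,t):
            u=tuple(int(v) for v in proj(d,r['at']));cv2.circle(im,u,3,(0,255,255),-1); print(t,np.round(r['at'],3),round(r['conf'],2))
    # bottle base from masks: lowest part
    cv2.imwrite(f'pics/{c}1.png',im)
    # crate nearest edge
print(ray(imaging.capture('scene'),240,352,0.06),ray(imaging.capture('scene'),395,362,0.06))
E
```

```text
scene [274 295   4   1   4] [275.5 295. ] [ 0.5997 -0.0651  0.01  ]
scene [266 296   4   3   4] [267.5 297. ] [ 0.6063 -0.0827  0.01  ]
scene [280 296   1   1   1] [280. 296.] [ 0.6013 -0.0545  0.01  ]
scene [259 297  31  27  80] [274.4 313.1] [ 0.6442 -0.0614  0.01  ]
scene [235 298  18  23  37] [246.9 311.5] [ 0.6459 -0.1238  0.01  ]
scene [308 299   1   1   1] [308. 299.] [0.6031 0.0102 0.01  ]
scene [314 299   3   1   3] [315. 299.] [0.6016 0.0261 0.01  ]
scene [302 301   2   2   2] [302.5 301.5] [ 0.6104 -0.0016  0.01  ]
scene [305 300   2   1   2] [305.5 300. ] [0.6061 0.0048 0.01  ]
scene [318 300   7   6  10] [321.6 302.4] [0.6087 0.0419 0.01  ]
scene [296 303  15  25  39] [299.6 316.4] [ 0.6471 -0.004   0.01  ]
scene [237 305   1   2   2] [237.  305.5] [ 0.6335 -0.1487  0.01  ]
scene [273 308   3   3   7] [274. 309.] [ 0.6345 -0.0637  0.01  ]
scene [310 312   4   2   6] [311.5 312.3] [0.635  0.0215 0.01  ]
scene [349 316   2   1   2] [349.5 316. ] [0.6362 0.1071 0.01  ]
[array([ 0.69 , -0.199,  0.01 ]), array([ 0.58 , -0.212,  0.01 ]), array([0.585, 0.164, 0.01 ]), array([0.
[... 2402 characters left out ...]
.] [0.6403 0.1435 0.01  ]
side [222 277   1   1   1] [222. 277.] [0.6356 0.1438 0.01  ]
side [238 277   1   1   1] [238. 277.] [0.6085 0.1303 0.01  ]
side [235 278   1   1   1] [235. 278.] [0.6123 0.1349 0.01  ]
[array([0.688, 0.164, 0.01 ]), array([ 0.682, -0.239,  0.01 ]), array([ 0.555, -0.178,  0.01 ]), array([0.585, 0.193, 0.01 ])]
bottle_a [ 0.439 -0.328  0.003] 0.86
bottle_a [ 0.439  0.279 -0.002] 0.85
bottle_a [ 0.32  -0.333  0.   ] 0.81
bottle_a [ 0.439  0.091 -0.002] 0.68
tip_box [ 0.64   0.246 -0.001] 0.92
carton [ 0.631 -0.276  0.002] 0.67
beaker [ 0.462 -0.006  0.006] 0.96
beaker [ 0.638  0.244 -0.004] 0.18
[ 0.75716558 -0.11283381  0.06      ] [0.74929018 0.20456142 0.06      ]
```

Emit:
send_rows --plan '[[[0.65,0.72,0,0.93,-1],[0.65,0.72,0,0.93,-1],[0.65,0.72,0,0.93,-1],[0.65,0.72,0,0.93,-1],[0.65,0.72,0,0.93,-1],[0.65,0.72,0,0.93,-1],[0.65,0.72,0,0.93,-1],[0.65,0.72,0,0.93,-1],[0.65,0.72,0,0.93,-1],[0.65,0.72,0,0.93,-1],[0.65,0.72,0,0.93,-1],[0.65,0.72,0,0.93,-1],[0.65,0.72,0,0.93,-1],[0.65,0.72,0,0.93,-1],[0,0,0,0,-1],[0,0,0,0,-1]]]'

```text
time_s: 3.2
position: [0.4374, -0.3004, 0.2397]
tcp_rot: [[0.002, 1.0, -0.0], [1.0, -0.002, -0.001], [-0.001, -0.0, -1.0]]
force: [0.3, 0.0, 0.5]
opening: 1.002
```

Emit:
send_rows --plan '[[[0,0.97,0,0,-1],[0,0.97,0,0,-1],[0,0.97,0,0,-1],[0,0.97,0,0,-1],[0,0.97,0,0,-1],[0,0.97,0,0,-1],[0,0.97,0,0,-1],[0,0.97,0,0,-1],[0,0.97,0,0,-1],[0,0.97,0,0,-1],[0,0.97,0,0,-1],[0,0.97,0,0,-1],[0,0.97,0,0,-1],[0,0.97,0,0,-1],[0,0.97,0,0,-1],[0,0.97,0,0,-1],[0,0.97,0,0,-1],[0,0.97,0,0,-1],[0,0.97,0,0,-1],[0,0.97,0,0,-1]]]'

```text
time_s: 5.2
position: [0.438, 0.2813, 0.2396]
tcp_rot: [[0.006, 1.0, 0.001], [1.0, -0.006, -0.0], [-0.0, 0.001, -1.0]]
force: [1.0, 0.3, -0.8]
opening: 1.001
```

```bash
cat >> h.py <<'E'
def wr(tag):
    from rig import bot,imaging,mark_of
    import cv2
    s=bot.read_state();d=imaging.capture('wrist')
    cv2.imwrite(f'pics/{tag}.png',d['img'])
    print(s['position'],s['opening'],s['time_s'])
    for t in ['bottle_a']:
        for r in mark_of('wrist',t): print(t,np.round(r['at'],4),round(r['conf'],2))
E
python3 -c "
from h import *; wr('w_a')"
```

```text
[0.4380067  0.28132565 0.23963308] 1.0009011030155701 5.2
bottle_a [0.4403 0.0925 0.0026] 0.8
bottle_a [0.437  0.2785 0.0026] 0.72
```

View pics/w_a.png

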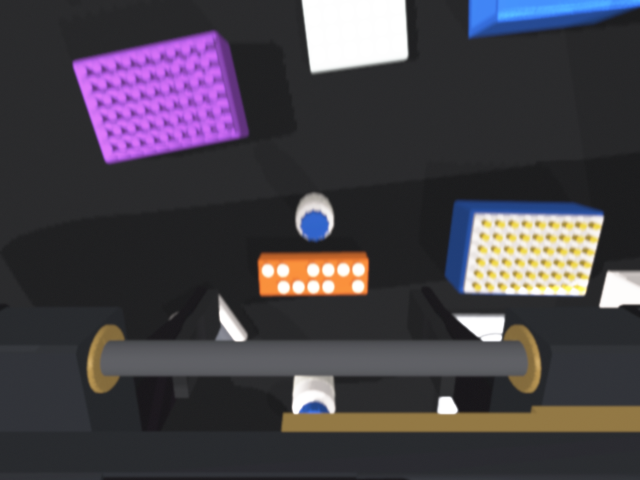

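The wrist view shows bottle a at (314,215), centred between the jaws in x. The orange rack lies beside it at (314,273), outside the finger lanes.

Emit:
send_rows --plan '[[[0,0,-0.6,0,-1],[0,0,-0.6,0,-1],[0,0,-0.6,0,-1],[0,0,-0.6,0,-1],[0,0,-0.6,0,-1],[0,0,-0.6,0,-1],[0,0,-0.6,0,-1],[0,0,-0.6,0,-1],[0,0,-0.6,0,-1],[0,0,-0.6,0,-1],[0,0,-0.4,0,-1],[0,0,-0.3,0,-1],[0,0,-0.2,0,-1],[0,0,0,0,-1]]]'

```text
time_s: 6.7
position: [0.4372, 0.281, 0.0321]
tcp_rot: [[0.003, 1.0, -0.001], [1.0, -0.003, -0.0], [-0.0, -0.001, -1.0]]
force: [-0.1, -0.1, -0.8]
opening: 1.0
```

Emit:
send_rows --plan '[[[0,0,0,0,1],[0,0,0,0,1],[0,0,0,0,1],[0,0,0,0,1],[0,0,0,0,1],[0,0,0,0,1],[0,0,0,0,1],[0,0,0,0,1],[0,0,0,0,1],[0,0,0,0,1],[0,0,0,0,1],[0,0,0,0,1]]]'

```text
time_s: 7.9
position: [0.4373, 0.2814, 0.0326]
tcp_rot: [[0.003, 1.0, 0.0], [1.0, -0.003, 0.0], [0.0, 0.0, -1.0]]
force: [-0.0, 0.2, 0.3]
opening: 0.381
```

```bash
python3 - <<'E'
from h import *
from rig import imaging,mark_of,recognise,bot
import cv2
print(bot.read_state()['opening'])
for c in ['scene','side']:
    d=imaging.capture(c);cv2.imwrite(f'pics/{c}2.png',d['img'])
a=cv2.imread('pics/side2.png')[250:450,180:420];b=cv2.imread('pics/scene2.png')[150:350,330:530]
cv2.imwrite('pics/z2.png',np.hstack([cv2.resize(a,(400,400)),cv2.resize(b,(400,400))]))
E
```

```text
0.38128354639049383
```

View pics/z2.png

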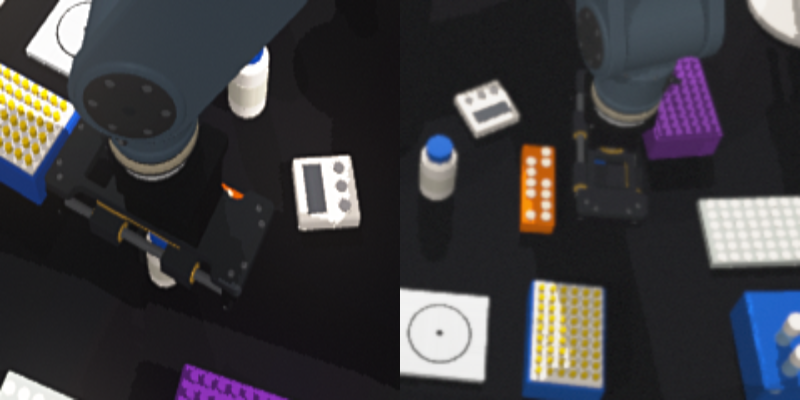

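Emit:
send_rows --plan '[[[0,0,0.3,0,1],[0,0,0.6,0,1],[0,0,0.6,0,1],[0,0,0.6,0,1],[0,0,0.6,0,1],[0,0,0.65,0,1],[0.3,-0.27,0,0,1],[0.6,-0.52,0,0,1],[0.6,-0.52,0,0,1],[0.6,-0.52,0,0,1],[0.6,-0.52,0,0,1],[0.6,-0.52,0,0,1],[0.6,-0.52,0,0,1],[0.6,-0.52,0,0,1],[0.6,-0.52,0,0,1],[0.6,-0.52,0,0,1],[0.6,-0.52,0,0,1],[0.33,-0.3,0,0,1],[0,0,0,0,1],[0,0,0,0,1]]]'

```text
time_s: 10.0
position: [0.635, 0.1083, 0.1324]
tcp_rot: [[0.004, 1.0, -0.002], [1.0, -0.004, 0.0], [0.0, -0.002, -1.0]]
force: [-0.0, -0.2, -0.8]
opening: 0.381
```

```bash
python3 - <<'E'
from h import *
from rig import imaging,mark_of,recognise,bot
import cv2
print(bot.read_state()['opening'])
for c in ['side','wrist']:
    d=imaging.capture(c);cv2.imwrite(f'pics/{c}3.png',d['img'])
    for r in mark_of(c,'bottle_a'):print(c,np.round(r['at'],3),r['conf'])
E
```

```text
0.38140573539582706
side [ 0.324 -0.335 -0.001] 0.96
side [ 0.427 -0.15   0.004] 0.72
side [ 0.438  0.09  -0.002] 0.68
side [0.638 0.106 0.099] 0.62
wrist [0.631 0.109 0.1  ] 0.89
wrist [0.441 0.096 0.005] 0.84
```

View pics/side3.png

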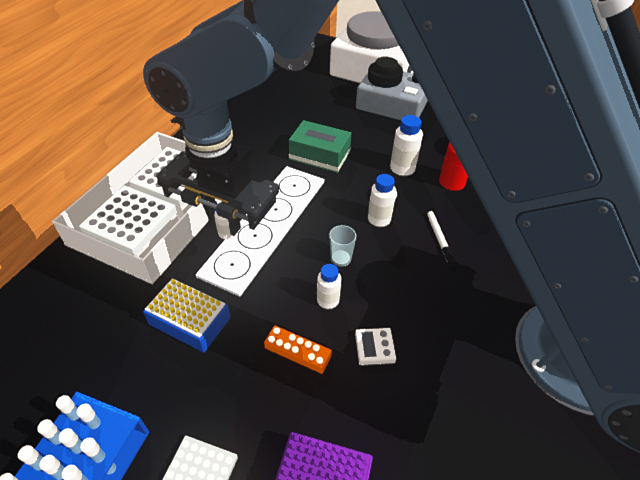

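Bottle a is held at about (0.635, 0.108), at (225,222) in the image. I'll check the crate's rim height before lowering.

```bash
python3 - <<'E'
from h import *
from rig import imaging
import cv2
S=imaging.capture('scene');D=imaging.capture('side')
for z in np.arange(0.02,.13,.02): print(z,ray(S,239,352,z).round(3),ray(D,240,158,z).round(3))
a=cv2.imread('pics/side0.png')[110:290,40:300];cv2.imwrite('pics/cr.png',cv2.resize(a,None,fx=3,fy=3))
E
```

```text
0.02 [ 0.744 -0.123  0.02 ] [ 0.784 -0.162  0.02 ]
0.04 [ 0.751 -0.119  0.04 ] [ 0.77  -0.142  0.04 ]
0.06 [ 0.757 -0.115  0.06 ] [ 0.755 -0.122  0.06 ]
0.08 [ 0.764 -0.111  0.08 ] [ 0.74  -0.102  0.08 ]
0.1 [ 0.77  -0.107  0.1  ] [ 0.725 -0.082  0.1  ]
0.12000000000000001 [ 0.777 -0.103  0.12 ] [ 0.71  -0.062  0.12 ]
```

View pics/cr.png

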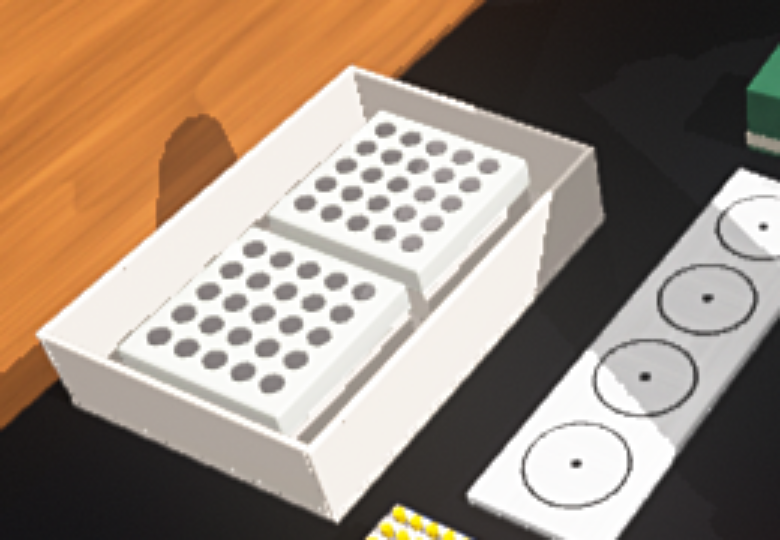

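Emit:
send_rows --plan '[[[0,0,-0.3,0,1],[0,0,-0.6,0,1],[0,0,-0.6,0,1],[0,0,-0.6,0,1],[0,0,-0.4,0,1],[0,0,-0.2,0,1],[0,0,-0.1,0,1],[0,0,-0.1,0,1],[0,0,-0.05,0,1],[0,0,-0.05,0,1],[0,0,0,0,1],[0,0,0,0,1]]]'

```text
time_s: 11.5
position: [0.6363, 0.1083, 0.0434]
tcp_rot: [[0.003, 1.0, 0.001], [1.0, -0.003, 0.0], [0.0, 0.001, -1.0]]
force: [0.4, -0.7, -1.2]
opening: 0.382
```

Emit:
send_rows --plan '[[[0,0,-0.03,0,1],[0,0,0,0,0.1],[0,0,0,0,0],[0,0,0,0,-0.2],[0,0,0,0,-0.5],[0,0,0,0,-1],[0,0,0,0,-1],[0,0,0,0,-1],[0,0,0,0,-1],[0,0,0,0,-1],[0,0,0.3,0,-1],[0,0,0.5,0,-1],[0,0,0.7,0,-1],[0,0,0.7,0,-1],[0,0,0.7,0,-1],[0,0,0.7,0,-1],[0,0,0.7,0,-1],[0,0,0,0,-1]]]'

```text
time_s: 13.3
position: [0.6387, 0.1084, 0.176]
tcp_rot: [[0.003, 1.0, 0.009], [1.0, -0.003, 0.0], [0.0, 0.009, -1.0]]
force: [1.3, -0.2, 0.6]
opening: 0.998
```

```bash
cat > chk.py <<'E'
import sys
from h import *
from rig import imaging,mark_of,bot
import cv2
n=sys.argv[1]
s=bot.read_state();print(s['position'],s['opening'],s['time_s'])
ims=[]
for c in ['scene','side','wrist']:
    d=imaging.capture(c);ims.append(d['img'])
    for r in mark_of(c,'bottle_a'):print(c,np.round(r['at'],3),round(r['conf'],2))
cv2.imwrite(f'pics/{n}.png',np.hstack([cv2.resize(ims[0][130:370,110:470],(420,280)),cv2.resize(ims[1][80:400,150:510],(315,280))]))
cv2.imwrite(f'pics/{n}w.png',ims[2])
E
python3 chk.py c1
```

```text
[0.63871395 0.10838683 0.17600949] 0.9984425015791268 13.3
scene [ 0.428 -0.149 -0.002] 0.81
scene [ 0.44  -0.33  -0.003] 0.67
scene [ 0.321 -0.331 -0.   ] 0.6
scene [ 0.63  -0.278 -0.001] 0.56
scene [0.634 0.109 0.007] 0.54
side [0.638 0.108 0.009] 0.85
side [ 0.44  -0.327 -0.   ] 0.82
side [ 0.322 -0.327 -0.002] 0.73
side [ 0.426 -0.15   0.004] 0.66
side [ 0.44   0.091 -0.002] 0.56
wrist [0.439 0.096 0.004] 0.82
wrist [0.635 0.106 0.015] 0.7
```

View pics/c1.png

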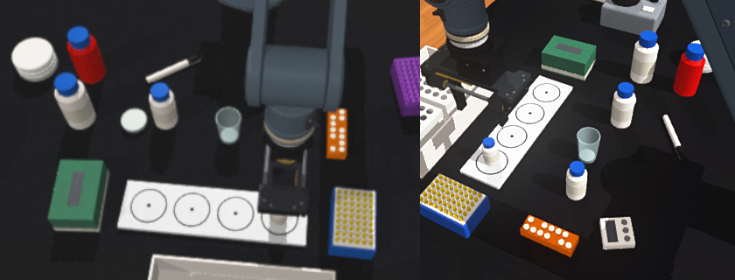

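Emit:
send_rows --plan '[[[-0.6,-0.05,0,0,-1],[-0.6,-0.05,0,0,-1],[-0.6,-0.05,0,0,-1],[-0.6,-0.05,0,0,-1],[-0.6,-0.05,0,0,-1],[-0.6,-0.05,0,0,-1],[-0.6,-0.05,0,0,-1],[-0.6,-0.05,0,0,-1],[-0.6,-0.05,0,0,-1],[-0.6,-0.05,0,0,-1],[-0.6,-0.05,0,0,-1],[0,0,0,0,-1],[0,0,0,0,-1]]]'

```text
time_s: 14.9
position: [0.4387, 0.0918, 0.1709]
tcp_rot: [[0.003, 1.0, 0.0], [1.0, -0.003, 0.0], [0.0, 0.0, -1.0]]
force: [-0.1, 0.9, -0.2]
opening: 0.997
```

```bash
python3 chk.py c2
```

```text
[0.43867082 0.09175283 0.17092981] 0.9970529367369395 14.9
scene [0.437 0.093 0.   ] 0.95
scene [0.635 0.107 0.01 ] 0.82
scene [ 0.431 -0.146  0.   ] 0.82
scene [ 0.321 -0.332 -0.001] 0.81
scene [ 0.44  -0.329 -0.002] 0.73
side [0.639 0.108 0.011] 0.86
side [ 0.318 -0.333 -0.002] 0.77
side [0.435 0.092 0.   ] 0.76
wrist [0.441 0.095 0.002] 0.74
wrist [0.631 0.108 0.014] 0.63
```

View pics/c2w.png

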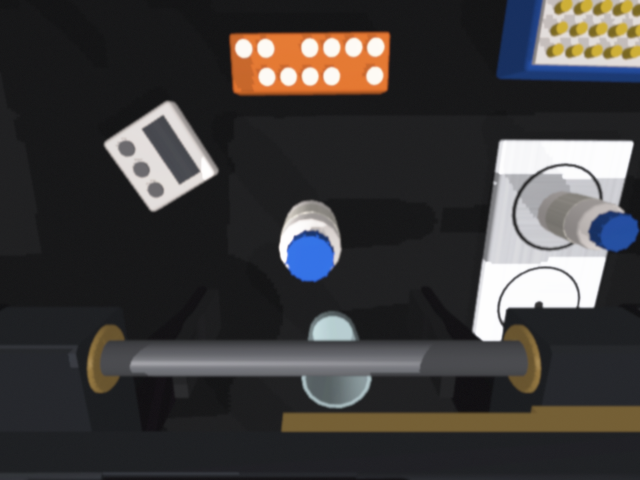

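Bottle b is at (310,245) in the wrist view, centred between the jaws. The beaker at (335,360) lies clear of the finger lanes.

Emit:
send_rows --plan '[[[0,0.03,-0.6,0,-1],[0,0,-0.6,0,-1],[0,0,-0.6,0,-1],[0,0,-0.6,0,-1],[0,0,-0.6,0,-1],[0,0,-0.5,0,-1],[0,0,-0.3,0,-1],[0,0,-0.2,0,-1],[0,0,0,0,-1],[0,0,0,0,1],[0,0,0,0,1],[0,0,0,0,1],[0,0,0,0,1],[0,0,0,0,1],[0,0,0,0,1],[0,0,0,0,1],[0,0,0,0,1],[0,0,0,0,1],[0,0,0,0,1]]]'

```text
time_s: 17.1
position: [0.438, 0.0927, 0.0512]
tcp_rot: [[0.003, 1.0, -0.0], [1.0, -0.003, 0.0], [0.0, -0.0, -1.0]]
force: [-1.2, 0.6, 1.3]
opening: 0.473
```

Emit:
send_rows --plan '[[[0,0,0.3,0,1],[0,0,0.6,0,1],[0,0,0.6,0,1],[0,0,0.6,0,1],[0,0,0.6,0,1],[0,0,0.6,0,1],[0.3,-0.1,0,0,1],[0.6,-0.21,0,0,1],[0.6,-0.21,0,0,1],[0.6,-0.21,0,0,1],[0.6,-0.21,0,0,1],[0.6,-0.21,0,0,1],[0.6,-0.21,0,0,1],[0.6,-0.21,0,0,1],[0.6,-0.21,0,0,1],[0.6,-0.21,0,0,1],[0.6,-0.21,0,0,1],[0.27,-0.1,0,0,1],[0,0,0,0,1],[0,0,0,0,1]]]'

```text
time_s: 19.1
position: [0.6341, 0.0238, 0.1493]
tcp_rot: [[0.003, 1.0, -0.002], [1.0, -0.003, 0.0], [0.0, -0.002, -1.0]]
force: [-0.3, 0.1, -0.4]
opening: 0.477
```

```bash
python3 chk.py c3
```

```text
[0.63413085 0.02383969 0.1493402 ] 0.4768578833036332 19.1
scene [ 0.426 -0.145  0.   ] 0.97
scene [ 0.438 -0.333 -0.002] 0.87
scene [0.632 0.103 0.008] 0.66
scene [ 0.321 -0.332  0.   ] 0.59
side [0.634 0.024 0.098] 0.95
side [ 0.426 -0.148  0.002] 0.9
side [ 0.439 -0.328 -0.002] 0.59
side [ 0.32  -0.331 -0.002] 0.58
wrist [0.633 0.107 0.014] 0.88
wrist [0.637 0.03  0.104] 0.79
```

View pics/c3.png

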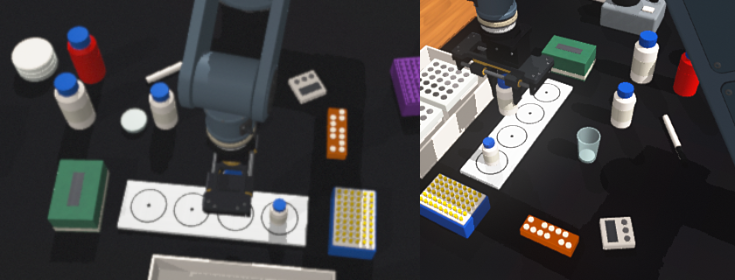

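Bottle b is held upright above its mark, and a stands inside its ring. Lowering b.

Emit:
send_rows --plan '[[[0,-0.07,-0.3,0,1],[0,0,-0.6,0,1],[0,0,-0.6,0,1],[0,0,-0.6,0,1],[0,0,-0.4,0,1],[0,0,-0.2,0,1],[0,0,-0.1,0,1],[0,0,-0.05,0,1],[0,0,-0.05,0,1],[0,0,0,0,1],[0,0,0,0,1]]]'

```text
time_s: 20.5
position: [0.6355, 0.0215, 0.0637]
tcp_rot: [[0.003, 1.0, 0.001], [1.0, -0.003, -0.0], [-0.0, 0.001, -1.0]]
force: [-0.1, 0.9, -0.3]
opening: 0.475
```

Gap is about 2.5 mm; lower 2 mm more and release.

Emit:
send_rows --plan '[[[0,0,-0.05,0,1],[0,0,-0.02,0,1],[0,0,0,0,0.0],[0,0,0,0,-0.1],[0,0,0,0,-0.3],[0,0,0,0,-0.5],[0,0,0,0,-1],[0,0,0,0,-1],[0,0,0,0,-1],[0,0,0,0,-1],[0,0,0.3,0,-1],[0,0,0.5,0,-1],[0,0,0.7,0,-1],[0,0,0.7,0,-1],[0,0,0.7,0,-1],[0,0,0.7,0,-1],[0,0,0.7,0,-1],[0,0,0,0,-1]]]'

```text
time_s: 22.3
position: [0.6377, 0.0213, 0.1949]
tcp_rot: [[0.003, 1.0, 0.009], [1.0, -0.003, -0.001], [-0.001, 0.009, -1.0]]
force: [-0.4, -0.0, 1.0]
opening: 0.999
```

```bash
python3 chk.py c4
```

```text
[0.63773284 0.02130968 0.19488113] 0.999180620426947 22.3
scene [0.634 0.105 0.009] 0.83
scene [ 0.431 -0.147  0.002] 0.83
scene [0.638 0.02  0.01 ] 0.76
scene [ 0.44  -0.33  -0.002] 0.57
scene [ 0.321 -0.332  0.003] 0.56
side [0.637 0.02  0.01 ] 0.98
side [ 0.44  -0.327  0.003] 0.86
side [0.638 0.109 0.009] 0.74
side [ 0.319 -0.334  0.001] 0.68
side [ 0.427 -0.149  0.003] 0.58
wrist [0.633 0.108 0.013] 0.57
```

View pics/c4.png

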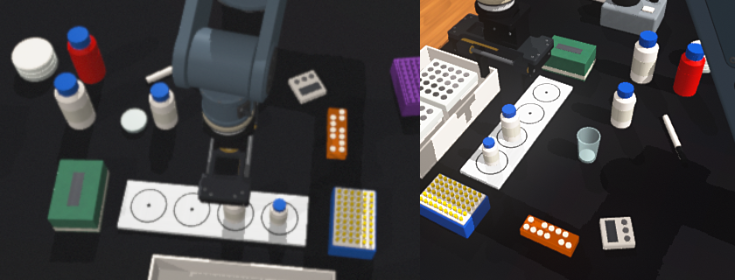

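Emit:
send_rows --plan '[[[-0.63,-0.51,0,0,-1],[-0.63,-0.51,0,0,-1],[-0.63,-0.51,0,0,-1],[-0.63,-0.51,0,0,-1],[-0.63,-0.51,0,0,-1],[-0.63,-0.51,0,0,-1],[-0.63,-0.51,0,0,-1],[-0.63,-0.51,0,0,-1],[-0.63,-0.51,0,0,-1],[-0.63,-0.51,0,0,-1],[-0.63,-0.51,0,0,-1],[0,0,0,0,-1],[0,0,0,0,-1]]]'

```text
time_s: 23.9
position: [0.4272, -0.1468, 0.1897]
tcp_rot: [[0.005, 1.0, -0.0], [1.0, -0.005, 0.001], [0.001, -0.0, -1.0]]
force: [-0.2, 0.6, -0.7]
opening: 1.003
```

```bash
python3 chk.py c5
```

```text
[ 0.42724464 -0.14683292  0.18968284] 1.0029222217341647 23.9
scene [0.637 0.02  0.01 ] 0.91
scene [0.634 0.106 0.009] 0.84
scene [ 0.43  -0.145 -0.001] 0.84
scene [ 0.442 -0.331 -0.002] 0.66
scene [ 0.32  -0.331  0.002] 0.59
side [ 0.32  -0.332 -0.002] 0.94
side [0.634 0.021 0.01 ] 0.79
side [ 0.429 -0.148  0.005] 0.66
side [0.639 0.108 0.008] 0.61
side [ 0.438 -0.325  0.   ] 0.58
wrist [0.638 0.024 0.014] 0.92
wrist [ 0.441 -0.325 -0.001] 0.91
wrist [ 0.318 -0.332  0.005] 0.68
wrist [ 0.43  -0.145 -0.001] 0.58
```

View pics/c5w.png

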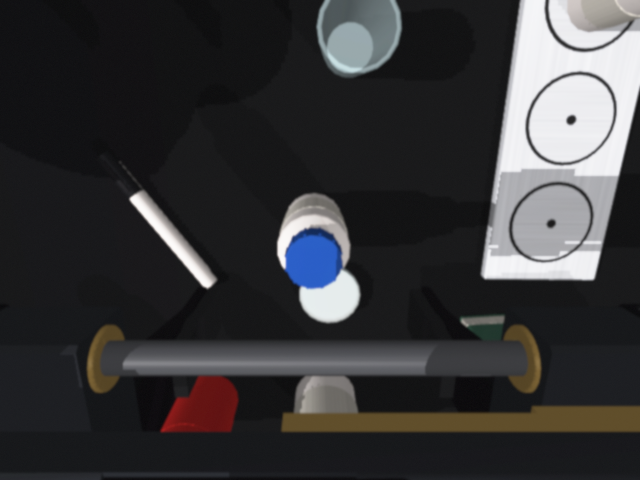

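Bottle c is at (314,250), centred between the jaws. The pen at (175,235) lies flat on the bench, below the finger path.

Emit:
send_rows --plan '[[[0.05,0,-0.6,0,-1],[0,0,-0.6,0,-1],[0,0,-0.6,0,-1],[0,0,-0.6,0,-1],[0,0,-0.6,0,-1],[0,0,-0.5,0,-1],[0,0,-0.3,0,-1],[0,0,-0.2,0,-1],[0,0,0,0,-1],[0,0,0,0,1],[0,0,0,0,1],[0,0,0,0,1],[0,0,0,0,1],[0,0,0,0,1],[0,0,0,0,1],[0,0,0,0,1],[0,0,0,0,1],[0,0,0,0,1]]]'

```text
time_s: 26.0
position: [0.4288, -0.1467, 0.0702]
tcp_rot: [[0.003, 1.0, -0.0], [1.0, -0.003, -0.0], [-0.0, -0.0, -1.0]]
force: [-0.9, 0.2, 2.9]
opening: 0.566
```

Emit:
send_rows --plan '[[[0,0,0.3,0,1],[0,0,0.6,0,1],[0,0,0.6,0,1],[0,0,0.6,0,1],[0,0,0.6,0,1],[0,0,0.6,0,1],[0.3,0.1,0,0,1],[0.62,0.26,0,0,1],[0.62,0.26,0,0,1],[0.62,0.26,0,0,1],[0.62,0.26,0,0,1],[0.62,0.26,0,0,1],[0.62,0.26,0,0,1],[0.62,0.26,0,0,1],[0.62,0.26,0,0,1],[0.62,0.26,0,0,1],[0.62,0.26,0,0,1],[0.36,0.1,0,0,1],[0,0,0,0,1],[0,0,0,0,1]]]'

```text
time_s: 28.0
position: [0.6337, -0.0625, 0.1682]
tcp_rot: [[0.003, 1.0, -0.002], [1.0, -0.003, 0.0], [0.0, -0.002, -1.0]]
force: [-0.6, 0.4, -1.0]
opening: 0.565
```

```bash
python3 chk.py c6
```

```text
[ 0.63370382 -0.06254867  0.16816427] 0.5646703913664965 28.0
scene [ 0.322 -0.329  0.001] 0.86
scene [0.633 0.108 0.008] 0.69
scene [ 0.438 -0.332  0.   ] 0.61
scene [0.639 0.022 0.009] 0.59
scene [ 0.634 -0.061  0.099] 0.56
side [ 0.632 -0.062  0.102] 0.85
side [0.638 0.022 0.009] 0.84
side [ 0.32  -0.331 -0.004] 0.82
side [0.637 0.105 0.009] 0.65
side [ 0.44  -0.326  0.   ] 0.62
wrist [ 0.635 -0.06   0.1  ] 0.6
wrist [0.639 0.023 0.013] 0.58
```

View pics/c6.png

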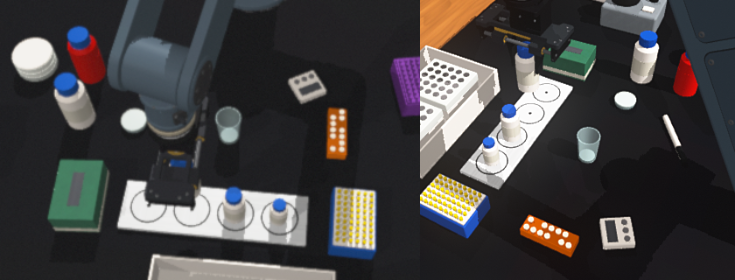

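Bottle c is held at (0.634, -0.062), over mark 3. Lowering.

Emit:
send_rows --plan '[[[0,-0.03,-0.3,0,1],[0,0,-0.6,0,1],[0,0,-0.6,0,1],[0,0,-0.6,0,1],[0,0,-0.4,0,1],[0,0,-0.2,0,1],[0,0,-0.1,0,1],[0,0,-0.07,0,1],[0,0,-0.05,0,1],[0,0,0,0,1],[0,0,0,0,1]]]'

```text
time_s: 29.4
position: [0.6349, -0.0637, 0.082]
tcp_rot: [[0.003, 1.0, 0.001], [1.0, -0.003, -0.0], [-0.0, 0.001, -1.0]]
force: [0.2, 0.5, -1.1]
opening: 0.567
```

Emit:
send_rows --plan '[[[0,0,-0.03,0,1],[0,0,-0.02,0,1],[0,0,0,0,-0.15],[0,0,0,0,-0.25],[0,0,0,0,-0.4],[0,0,0,0,-0.6],[0,0,0,0,-1],[0,0,0,0,-1],[0,0,0,0,-1],[0,0,0,0,-1],[0,0,0.3,0,-1],[0,0,0.5,0,-1],[0,0,0.7,0,-1],[0,0,0.7,0,-1],[0,0,0.7,0,-1],[0,0,0.7,0,-1],[0,0,0.7,0,-1],[0,0,0,0,-1]]]'

```text
time_s: 31.2
position: [0.637, -0.0642, 0.2138]
tcp_rot: [[0.003, 1.0, 0.009], [1.0, -0.003, -0.002], [-0.002, 0.009, -1.0]]
force: [0.4, 1.0, -0.1]
opening: 0.998
```

```bash
python3 chk.py c7
```

```text
[ 0.63703411 -0.06419274  0.21382371] 0.9980192984660081 31.2
scene [ 0.321 -0.33   0.003] 0.9
scene [ 0.636 -0.063  0.011] 0.66
scene [0.636 0.022 0.01 ] 0.64
scene [0.634 0.106 0.008] 0.56
scene [ 0.44  -0.33   0.003] 0.56
side [ 0.438 -0.327 -0.002] 0.93
side [ 0.636 -0.065  0.011] 0.85
side [0.639 0.018 0.011] 0.79
side [ 0.322 -0.335 -0.002] 0.73
side [0.638 0.106 0.009] 0.62
wrist [0.638 0.024 0.012] 0.93
wrist [0.635 0.104 0.013] 0.89
wrist [ 0.636 -0.063  0.012] 0.73
```

View pics/c7.png

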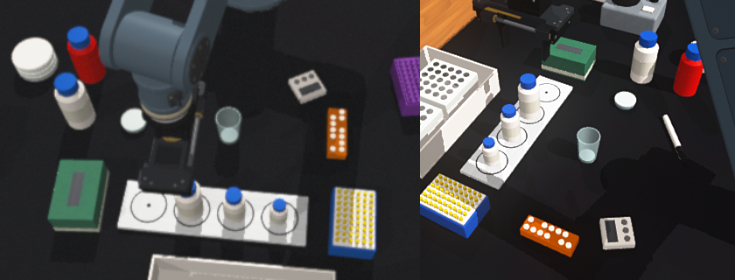

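Emit:
send_rows --plan '[[[-0.5,-0.68,0,0,-1],[-0.5,-0.68,0,0,-1],[-0.5,-0.68,0,0,-1],[-0.5,-0.68,0,0,-1],[-0.5,-0.68,0,0,-1],[-0.5,-0.68,0,0,-1],[-0.5,-0.68,0,0,-1],[-0.5,-0.68,0,0,-1],[-0.5,-0.68,0,0,-1],[-0.5,-0.68,0,0,-1],[-0.5,-0.68,0,0,-1],[-0.5,-0.68,0,0,-1],[-0.5,-0.68,0,0,-1],[0,0,0,0,-1],[0,0,0,0,-1]]]'

```text
time_s: 33.0
position: [0.4392, -0.3286, 0.2082]
tcp_rot: [[0.005, 1.0, -0.001], [1.0, -0.005, 0.002], [0.002, -0.001, -1.0]]
force: [0.0, 0.7, 0.4]
opening: 0.998
```

```bash
python3 chk.py c8
```

```text
[ 0.43923029 -0.32863523  0.20820435] 0.9980037876370029 33.0
scene [ 0.634 -0.065  0.009] 0.96
scene [ 0.438 -0.334 -0.001] 0.94
scene [ 0.322 -0.329  0.   ] 0.81
scene [0.636 0.023 0.007] 0.72
scene [0.632 0.107 0.006] 0.53
side [0.638 0.105 0.007] 0.88
side [ 0.438 -0.328  0.   ] 0.88
side [ 0.321 -0.33  -0.003] 0.87
side [ 0.635 -0.065  0.012] 0.78
side [0.636 0.02  0.008] 0.74
wrist [ 0.441 -0.327 -0.005] 0.94
wrist [ 0.317 -0.333  0.006] 0.75
```

View pics/c8w.png

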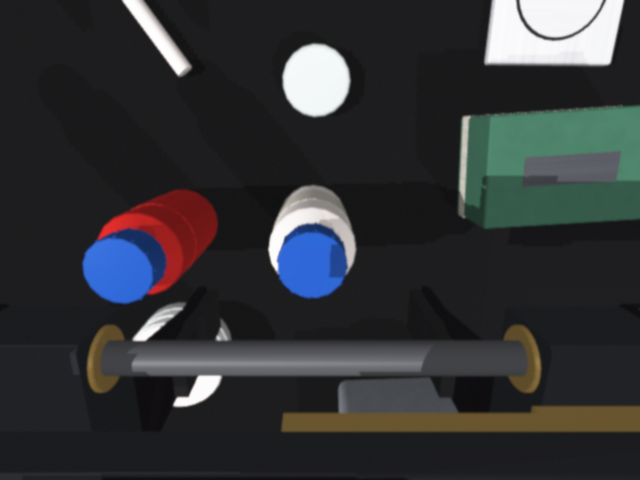

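Bottle d is at (312,260), centred between the jaws. The red look-alike's nearest edge is about 30 mm outside the finger.

Emit:
send_rows --plan '[[[0,0,-0.6,0,-1],[0,0,-0.6,0,-1],[0,0,-0.6,0,-1],[0,0,-0.6,0,-1],[0,0,-0.6,0,-1],[0,0,-0.5,0,-1],[0,0,-0.3,0,-1],[0,0,-0.2,0,-1],[0,0,0,0,-1],[0,0,0,0,1],[0,0,0,0,1],[0,0,0,0,1],[0,0,0,0,1],[0,0,0,0,1],[0,0,0,0,1],[0,0,0,0,1],[0,0,0,0,1],[0,0,0,0,1]]]'

```text
time_s: 35.1
position: [0.4396, -0.329, 0.0893]
tcp_rot: [[0.003, 1.0, 0.0], [1.0, -0.003, -0.0], [-0.0, 0.0, -1.0]]
force: [-1.8, 0.1, 6.4]
opening: 0.682
```

Emit:
send_rows --plan '[[[0,0,0.3,0,1],[0,0,0.6,0,1],[0,0,0.6,0,1],[0,0,0.6,0,1],[0,0,0.6,0,1],[0,0,0.6,0,1],[0.3,0.25,0,0,1],[0.59,0.55,0,0,1],[0.59,0.55,0,0,1],[0.59,0.55,0,0,1],[0.59,0.55,0,0,1],[0.59,0.55,0,0,1],[0.59,0.55,0,0,1],[0.59,0.55,0,0,1],[0.59,0.55,0,0,1],[0.59,0.55,0,0,1],[0.59,0.55,0,0,1],[0.3,0.3,0,0,1],[0,0,0,0,1],[0,0,0,0,1]]]'

```text
time_s: 37.1
position: [0.6338, -0.147, 0.187]
tcp_rot: [[0.002, 1.0, -0.002], [1.0, -0.002, 0.0], [0.0, -0.002, -1.0]]
force: [0.2, -1.1, -2.0]
opening: 0.674
```

```bash
python3 chk.py c9
```

```text
[ 0.63375803 -0.14704491  0.18700104] 0.6737179389326442 37.1
scene [0.635 0.11  0.008] 0.8
scene [0.637 0.022 0.013] 0.76
scene [ 0.636 -0.066  0.01 ] 0.74
scene [ 0.634 -0.147  0.096] 0.64
side [ 0.322 -0.333 -0.003] 0.81
side [0.637 0.11  0.01 ] 0.78
side [ 0.634 -0.148  0.102] 0.77
side [0.634 0.018 0.008] 0.56
wrist [ 0.456 -0.01  -0.   ] 0.67
wrist [ 0.635 -0.061  0.012] 0.64
```

View pics/c9.png

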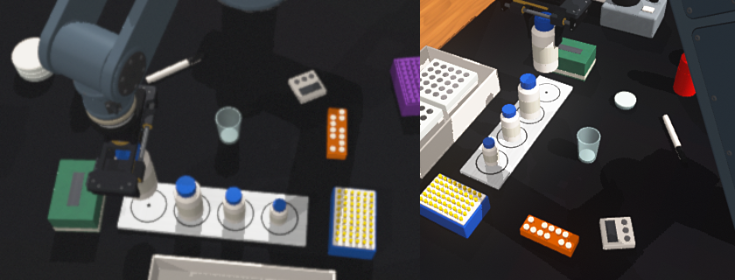

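Emit:
send_rows --plan '[[[0,0,-0.3,0,1],[0,0,-0.6,0,1],[0,0,-0.6,0,1],[0,0,-0.6,0,1],[0,0,-0.4,0,1],[0,0,-0.2,0,1],[0,0,-0.1,0,1],[0,0,-0.05,0,1],[0,0,0,0,1],[0,0,0,0,1]]]'

```text
time_s: 38.4
position: [0.6351, -0.1475, 0.1032]
tcp_rot: [[0.003, 1.0, 0.001], [1.0, -0.003, -0.001], [-0.001, 0.001, -1.0]]
force: [-0.7, 0.8, -2.4]
opening: 0.677
```

```bash
python3 chk.py c10
```

```text
[ 0.63507471 -0.14747489  0.10319024] 0.6765010220472534 38.4
scene [0.638 0.02  0.011] 0.89
scene [ 0.635 -0.065  0.011] 0.81
scene [ 0.637 -0.15   0.012] 0.63
side [0.635 0.02  0.006] 0.83
side [0.638 0.107 0.006] 0.71
side [ 0.635 -0.065  0.011] 0.64
side [ 0.633 -0.142  0.014] 0.58
side [ 0.319 -0.331 -0.001] 0.48
wrist [ 0.635 -0.146  0.009] 0.88
wrist [ 0.635 -0.06   0.011] 0.57
```

View pics/c10.png

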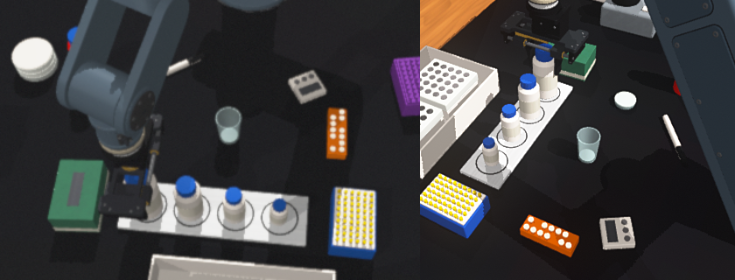

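Expected gap is about 4 mm, with no contact force yet. Lowering in small steps.

Emit:
send_rows --plan '[[[0,0,-0.05,0,1],[0,0,-0.03,0,1],[0,0,-0.02,0,1],[0,0,0,0,1],[0,0,0,0,1]]]'

```text
time_s: 39.2
position: [0.6345, -0.1473, 0.0994]
tcp_rot: [[0.003, 1.0, -0.0], [1.0, -0.003, 0.0], [0.0, -0.0, -1.0]]
force: [-0.6, -0.0, -1.8]
opening: 0.679
```

Emit:
send_rows --plan '[[[0,0,-0.02,0,1],[0,0,0,0,1],[0,0,0,0,-0.37],[0,0,0,0,-0.45],[0,0,0,0,-0.6],[0,0,0,0,-0.8],[0,0,0,0,-1],[0,0,0,0,-1],[0,0,0,0,-1],[0,0,0,0,-1],[0,0,0.3,0,-1],[0,0,0.5,0,-1],[0,0,0.7,0,-1],[0,0,0.7,0,-1],[0,0,0.7,0,-1],[0,0,0.7,0,-1],[0,0,0.7,0,-1],[0,0,0.5,0,-1],[0,0,0,0,-1]]]'

```text
time_s: 41.1
position: [0.6364, -0.148, 0.2473]
tcp_rot: [[0.003, 1.0, 0.007], [1.0, -0.003, -0.003], [-0.003, 0.007, -1.0]]
force: [0.3, 1.1, -0.4]
opening: 1.002
```

Emit:
send_rows --plan '[[[-0.5,0,0,0,-1],[-0.7,0,0,0,-1],[-0.7,0,0,0,-1],[-0.7,0,0,0,-1],[-0.7,0,0,0,-1],[-0.7,0,0,0,-1],[-0.7,0,0,0,-1],[-0.7,0,0,0,-1],[-0.5,0,0,0,-1],[0,0,0,0,-1],[0,0,0,0,-1],[0,0,0,0,-1],[0,0,0,0,-1],[0,0,0,0,-1]]]'

```text
time_s: 42.5
position: [0.4582, -0.1474, 0.2427]
tcp_rot: [[0.003, 1.0, 0.0], [1.0, -0.003, -0.0], [-0.0, 0.0, -1.0]]
force: [1.0, 0.5, -0.3]
opening: 1.002
```

```bash
python3 chk.py c11; python3 - <<'E'
from h import *
from rig import imaging,mark_of
for c in ['scene','side']:
    imaging.capture(c)
    for t in ['tip_box','carton','beaker','tray']: print(c,t,[(np.round(r['at'],3),round(r['conf'],2)) for r in mark_of(c,t)])
import cv2
ims=[imaging.capture(c)['img'] for c in ['scene','side']]
cv2.imwrite('pics/f.png',np.hstack([cv2.resize(ims[0][260:350,140:440],(450,360))[:, :], cv2.resize(ims[1][110:310,170:360],(342,360))]))
E
```

```text
[ 0.45815423 -0.14737393  0.242734  ] 1.0015950660139852 42.5
scene [ 0.634 -0.149  0.008] 0.81
scene [0.638 0.02  0.01 ] 0.75
scene [ 0.321 -0.33   0.001] 0.73
scene [ 0.634 -0.064  0.012] 0.71
scene [0.636 0.108 0.008] 0.64
side [0.637 0.019 0.009] 0.97
side [ 0.634 -0.149  0.012] 0.8
side [ 0.637 -0.067  0.016] 0.67
side [ 0.321 -0.332 -0.   ] 0.57
wrist [ 0.634 -0.065  0.01 ] 0.97
wrist [0.638 0.022 0.014] 0.78
wrist [ 0.634 -0.144  0.007] 0.6
wrist [ 0.318 -0.334  0.006] 0.58
scene tip_box [(array([0.305, 0.382, 0.002]), 0.96), (array([ 0.637,  0.245, -0.001]), 0.73), (array([ 0.455, -0.006,  0.   ]), 0.16)]
scene carton [(array([ 0.632, -0.281,  0.   ]), 0.68)]
scene beaker [(array([ 0.454, -0.006,  0.001]), 0.82)]
scene tray [(array([ 0.635, -0.018,  0.002]), 0.87)]
side tip_box [(array([ 0.635,  0.246, -0.002]), 0.93), (array([0.636, 0.108, 0.012]), 0.23)]
side carton [(array([ 0.63 , -0.275,  0.004]), 0.86)]
side beaker [(array([ 0.462, -0.007,  0.001]), 0.68), (array([ 0.634, -0.068,  0.014]), 0.26)]
side tray [(array([ 0.634, -0.019, -0.001]), 0.82)]
```

View pics/f.png

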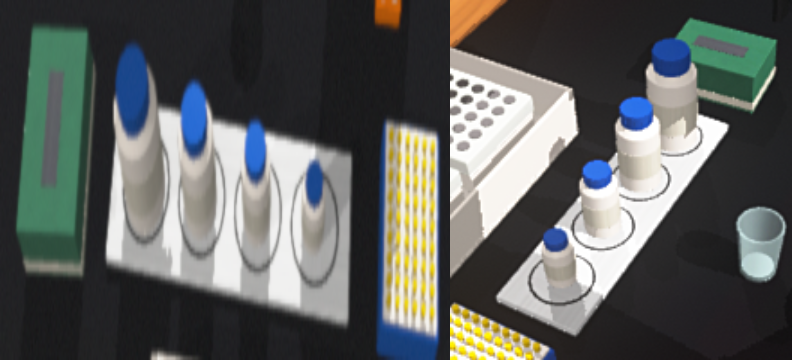

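All four bottles stand upright inside their rings, in order, within about 3 mm of the mark centres. The tip box, carton and beaker are unmoved and the gripper is clear.

```bash
python3 -c "
from rig import bot
print(bot.hand_in(), bot.read_state()['time_s'])"
```

```text
the job is handed in; nothing more can be done
the job is handed in; nothing more can be done
```

I placed all four white bottles on the tray marks in size order, with bottle_a next to the tip box and bottle_d next to the carton, and handed the job in at about 43 s. Handing in gives no verdict, so this rests on my own checks.

- **Position:** in the last pictures each bottle stood upright inside its ring. The measured positions were 2–4 mm from the mark centres I had measured, except one side-camera reading for bottle_c about 5 mm off. The limit is 13 mm.
- **Other objects:** the tip box, carton and beaker measured within a few millimetres of where they started, with no shift visible.
- **Gripper and forces:** the gripper was open and well clear at the end. The highest tool reading I saw was about 6 N, while gripping bottle_d.
- **Disagreements:** the cameras differed by up to about 5 mm on some points, such as bottle_d's y position, −0.149 m from scene and side against −0.144 m from the wrist. In the final look the side and wrist networks missed bottle_a, but the scene camera found it at (0.636, 0.108) and it was plain in the picture.

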